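# Back off the knurled stop collar on the hand press

### The arm

A 6-joint arm with a two-finger parallel gripper is mounted at the origin on the work surface. World frame = base frame: x ahead of the robot, y to its left, z up, the work surface at z = 0. Lengths are in m, angles in rad, forces in N, time in s.
With the tool pointing down it reaches from about 0.325 to 0.85 m from the base axis. Payload 15.5 kg.
Tool frame: the origin (TCP) lies at the very end of the fingers, on their centre line; the grasp point (between the pads) lies 19 mm behind it; x points along the fingers, y is the direction in which the jaws open and shut, and the axes are right-handed (so a half turn about x gives the same grasp; the last joint's range is limited). The gripper opens to 91 mm and grips with 3 to 60 N. Pads are 32 mm wide; open, the fingers measure 118 mm over their backs; the gripper's body (76 mm by 178 mm) begins 60 mm behind the grasp point.
Start: joints at [1.119, 0.494, 1.345, -0, 1.302, -0.096], TCP at [0.218, 0.586, 0.214] pointing down, gripper open.
Joint ranges: [-2.91, 2.91], [-0.82, 2.16], [0.22, 2.67], [-1.22, 4.37], [0.12, 2.79], [-3.08, 3.08]. Speed limits (rad/s): [1.89, 1.89, 2.57, 3.01, 3.01, 3.01].

### API

Orientations are given as [roll, pitch, yaw] about the fixed x, y, z axes, in that order (R = Rz(yaw) Ry(pitch) Rx(roll)).
In Python, from bench import arm, imaging gives the robot as it stands.
- The arm moves only by the tool step_arm, never from a script. Its argument "commands" is a list of rows, each an object of numbers: "tx", "ty", "tz": the shift along the tool's x, y, z in cm; "wx", "wy", "wz": the turn, a rotation vector about the tool's x, y, z in rad; "hand": the closure, from 0 (fully open) to 1 (shut). In form: [{"tx": .., "ty": .., "tz": .., "wx": .., "wy": .., "wz": .., "hand": ..}, ...]. A call has exactly 10 rows; each row is the pose to reach, as a shift and turn from the pose measured when the call began, along the tool's axes at that moment; what a row does not reach only later rows make up. A row lasts 1/10 s, in which the tool goes at most 50 mm and 8.59 degrees, less where a joint would pass 70% of its speed; a pose out of reach is approached as far as the arm can. A call with a gripper value outside its range is refused whole. The fingers move at their own pace and stop on an object; "squeeze" is the grip in N (left out, the last holds). Time passes only in rows, so rows that repeat a pose let the fingers close, or fill a call up. It gives the time, the measured TCP pose, the force and the opening at its end, in the units of the state.
- arm.read_state(): the state, without advancing time (a new reading comes with each control period).
- imaging.snapshot(name): name is "scene" or "top"; returns a dict with "pixels" (480x640x3 uint8, red, green, blue), "fx", "fy", "cx", "cy" (pixels), "k1" (the pictures are not rectified: a ray, as slopes to the right and down, at radius r is drawn at 1 + k1 r^2 times it, then the intrinsics apply), "world_to_cam" (4x4, takes a point from world to camera coordinates). Camera axes: x right, y up, looking along -z (the intrinsics and any distortion apply to the point x, -y, -z); pixel columns grow to the right and rows downward; lengths in m; the calibration is good to about 2 mm. A picture is of the moment at which its call begins. There is no depth.
- arm.close_job(): hands the job in, once; it reports no verdict.
The state is a dict: "t": time; "joint_pos": joint angles; "joint_velocities": joint speeds; "effort": joint torques, N m; "tcp_pos": TCP position; "tool_rot": TCP orientation; "contact_force": force on the tool from outside, world axes, zero at the start; "moment": the same for the moment, N m; "finger_gap": finger opening in m.
Only numpy, scipy, OpenCV 4.12 (cv2) and the standard library are available. Lean on these libraries where they do the work, as an engineer would, in place of code of your own. Each camera call takes 0.05 s, during which the arm holds its last target.

### The job

Slacken the big knurled brass collar on top of the hand press by exactly two full turns, anticlockwise seen from above, by rolling a fingertip round it: stop when its white mark comes back to the red pointer for the second time, and take the finger away. Lift nothing, and leave the crank lever and the loose bushing, pin and spacer where they are.

Things in the scene. Friction and masses are not known exactly. Their poses are not given: they have to be found in the camera images.
- collar_axis (a point): On the collar's upright axis, level with its free top face (203 mm above the table); x points to the red pointer, z up. Collar: brass disc 98 mm across the ribs, 26 mm high, rim with 28 coarse upright ribs, flat top, highest part of a green-black cast-iron hand press (head 100 x 180 mm, its top at 170 mm) that is bolted down, at another place and yaw each time.
- press: The cast-iron hand press. Origin on the table under the collar's axis; x points to the red pointer and the column, z up. Base 240 x 150 x 28 mm, reaching from 100 mm in front (-x) of the axis to 140 mm behind it.
- collar (a joint): Turn in rad: 0 tight against its stop (the start, white mark at the pointer), growing anticlockwise from above; two turns is 12.57, end of thread 18.85. Drag about 0.07 N m; stays where left. It does not rise in turning, but is sprung: its top yields to a downward push (from 2 N, then 1.5 N per mm, stop at 6 mm). A fingertip pressed 3 to 5 mm down on the top near the rim drags it round.
- white_mark (a point): Outer end of the white line painted on the collar's top face and down its rim, 46 mm from the axis, at the height of the top face; it goes round with the collar.
- pointer_tip (a point): Top of the inner end of the fixed red pointer on the press head, 55 mm from the collar's axis, just outside the rim; it is 12 mm below the collar's free top face (6 mm below when the collar is pressed right down).
- crank_ball (a point): Centre of the 30 mm black ball on the end of the crank lever, a 12 mm steel bar on the side of the press at -y of the press, reaching towards its front (away from the pointer) and lower than the collar. To be left alone.
- bushing_mid (a point): Centre of a loose bronze bushing standing on the table, 34 mm across, 30 mm high. To be left alone.
- pin_mid (a point): Centre of a loose steel flyweight pin standing on its 26 mm head, 45 mm high, shank 14 mm. To be left alone.
- spacer_mid (a point): Centre of a loose black plastic spacer ring lying on the table, 40 mm across, 18 mm high. To be left alone.

How it is judged:
On the way, in this order (a step that is already met when the one before it is completed fails the run):
1. the collar has been turned one full turn anticlockwise (value of joint collar above 6.28319 rad), for 0.05 s.
2. the collar has been turned two full turns, within 35 degrees (value of joint collar above 11.9664 rad), for 0.1 s.
At the end, for the whole second after the job is handed in: The collar stands two full turns anticlockwise from tight (12.57 rad, within 0.6 rad or 35 degrees either way) and is still; the crank ball is within 25 mm and the bushing, pin and spacer within 20 mm of where they began (value of joint collar between 11.9664 and 13.1664 rad and velocity of joint collar between -0.1 and 0.1 rad/s and distance of crank_ball from where it was at the start of the episode below 0.025 m and distance of each of bushing_mid, pin_mid, spacer_mid from where it was at the start of the episode below 0.02 m); the robot touches nothing.
It fails at once if the bushing, pin or spacer is moved or lifted (more than 20 mm) (distance of any of bushing_mid, pin_mid, spacer_mid from where it was at the start of the episode above 0.02 m).
It fails at once if the crank lever is moved (distance of crank_ball from where it was at the start of the episode above 0.025 m).
It fails at once if the collar is turned far past the mark (more than two and a half turns) (value of joint collar above 15.708 rad).
It fails at once if the collar is pushed with the arm or hand instead of a finger (contact force between the arm and collar above 2 N).
It also fails if it takes over 64 s, if anything falls off the work surface, if the arm or the gripper's body presses on something with over 40 N, if the wrist force passes 120 N, or if a joint passes its speed limit or range.

## Working session

There is one attempt and no reset: what is moved stays moved. The work goes in short steps, Python scripts to look and compute and a tool call to move; the robot and the scene stay as the last step left them, time stands still between calls to the robot, and variables do not carry over. Pictures are saved under pics/ and viewed, and the job is handed in when it is done.

Besides the shell and the picture viewer there is one more tool, called after "Request:" in YAML: its name, and indented under it one key for each argument. step_arm: Moves the arm, as the interface text tells. Its arguments: {"type":"object","properties":{"commands":{"type":"array","items":{"type":"object","properties":{"tx":{"type":"number"},"ty":{"type":"number"},"tz":{"type":"number"},"wx":{"type":"number"},"wy":{"type":"number"},"wz":{"type":"number"},"hand":{"type":"number"}}}},"squeeze":{"type":"number"}},"required":["commands"]}

```bash
mkdir -p pics
python3 - <<'E'
from bench import arm, imaging
import cv2
print(arm.read_state())
for n in("scene","top"):
    s=imaging.snapshot(n); cv2.imwrite(f"pics/{n}0.png",s["pixels"][:,:,::-1])
    print({k:v for k,v in s.items() if k!="pixels"})
E
```

```text
{'t': 0.0, 'joint_pos': array([ 1.11952045e+00,  4.94162144e-01,  1.34613704e+00,  1.40296608e-05,
        1.30249660e+00, -9.55027249e-02]), 'joint_velocities': array([ 1.01561614e-03,  6.79222055e-04,  3.78549753e-05, -2.28847558e-04,
        1.95677484e-03, -6.13457821e-04]), 'effort': array([ 1.59152893e-03, -8.78803968e+01, -3.81875932e+01,  7.08211306e-02,
        5.28802222e-02, -1.07093397e-04]), 'tcp_pos': array([0.21752384, 0.58551797, 0.21334934]), 'tool_rot': array([-1.67753855,  1.56959311, -2.03331543]), 'contact_force': array([-0.24567069, -0.04474977, -0.18867316]), 'moment': array([0.00568681, 0.07132465, 0.00587531]), 'finger_gap': 0.09127446700237452}
{'fx': 518.1246555278071, 'fy': 518.1246555278071, 'cx': 325.3449118126923, 'cy': 239.6417763925411, 'k1': 0.011231298087852871, 'world_to_cam': array([[ 0.63250194,  0.77455507,  0.00239508, -0.43850612],
       [-0.65552701,  0.53365135,  0.53432253,  0.25297686],
       [ 0.41258409, -0.33953008,  0.84527729, -1.22986608],
       [ 0.        ,  0.        ,  0.        ,  1.        ]])}
{'fx': 545.3354931628008, 'fy': 545.3354931628008, 'cx': 315.38248565301427, 'cy': 240.4614468648678, 'k1': -0.08885760764634079, 'world_to_cam': array([[-0.02637005, -0.99963507,  0.00586005,  0.1059083 ],
       [ 0.99436916, -0.02562835,  0.10282584, -0.58628729],
       [-0.10263813,  0.00853858,  0.99468211, -1.13043929],
       [ 0.        ,  0.        ,  0.        ,  1.        ]])}
```

View pics/scene0.png

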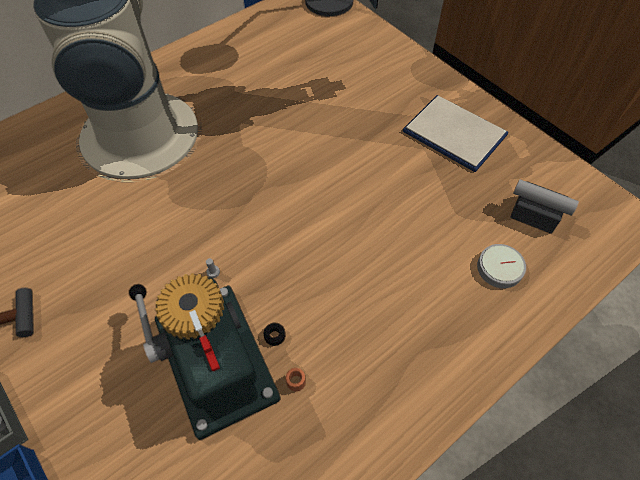

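View pics/top0.png

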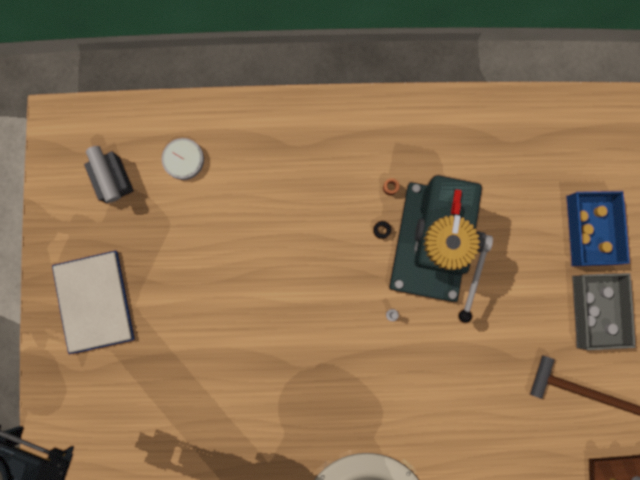

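The top view shows the collar at about (453,243) with the red pointer at (457,203) and the crank ball at (465,316). The pin (393,315), spacer (383,230) and bushing (391,187) stand on the press's left. In the scene view the collar is at (189,303).

```bash
cat > h.py <<'E'
import numpy as np, cv2
from bench import arm, imaging
def ray(s,u,v):
    x=(u-s["cx"])/s["fx"]; y=(v-s["cy"])/s["fy"]
    a,b=x,y
    for _ in range(20):
        f=1+s["k1"]*(a*a+b*b); a,b=x/f,y/f
    W=np.array(s["world_to_cam"]); R=W[:3,:3]; t=W[:3,3]
    return -R.T@t, R.T@np.array([a,-b,-1.])
def onz(s,u,v,z):
    o,d=ray(s,u,v); return o+d*(z-o[2])/d[2]
def proj(s,p):
    W=np.array(s["world_to_cam"]); c=W[:3,:3]@p+W[:3,3]; a,b=c[0]/-c[2],-c[1]/-c[2]
    f=1+s["k1"]*(a*a+b*b); return s["cx"]+s["fx"]*a*f, s["cy"]+s["fy"]*b*f
def tri(s1,p1,s2,p2):
    o1,d1=ray(s1,*p1);o2,d2=ray(s2,*p2)
    k=np.linalg.lstsq(np.c_[d1,-d2],o2-o1,rcond=None)[0]
    a=o1+d1*k[0];b=o2+d2*k[1]; return (a+b)/2,np.linalg.norm(a-b)
def blob(m):
    n,l,st,c=cv2.connectedComponentsWithStats(m.astype(np.uint8)); i=1+np.argmax(st[1:,4]); return l==i,c[i],st[i]
def masks(s):
    p=s["pixels"]; h=cv2.cvtColor(p,cv2.COLOR_RGB2HSV).astype(int); H,S,V=h[...,0],h[...,1],h[...,2]
    return dict(red=((H<5)|(H>174))&(S>190)&(V>120), brass=(H>14)&(H<28)&(S>150)&(V>90), white=(S<50)&(V>170),dark=(V<75))
E
python3 - <<'E'
from h import *
for n,roi in(("top",(200,280,415,495)),("scene",(260,375,140,235))):
    s=imaging.snapshot(n); M=masks(s)
    w=np.zeros((480,640),bool); w[roi[0]:roi[1],roi[2]:roi[3]]=1
    for k in ("brass","white"):
        b,c,st=blob(M[k]&w); print(n,k,c,st,onz(s,*c,.203))
        if k=="brass":
            pts=np.argwhere(b)[:,::-1].astype(np.float32); hull=cv2.convexHull(pts); e=cv2.fitEllipse(hull); print(e,onz(s,*e[0],.203),onz(s,*e[0],.19))
    w[:]=0; w[180:230 if n=="top" else 375,:]=1
    b,c,st=blob(M["red"]&w); print(n,"red",c,st,onz(s,*c,.191))
    r=s["pixels"][roi[0]:roi[1],roi[2]:roi[3],::-1]; r=cv2.resize(r,None,fx=5,fy=5,interpolation=cv2.INTER_CUBIC); cv2.imwrite(f"pics/{n}_c.png",r)
E
```

```text
top brass [451.2724825  243.73721055] [ 425  216   54   54 1857] [ 0.55862203 -0.1550618   0.203     ]
((451.7086486816406, 242.43121337890625), (52.69438171386719, 53.92007064819336), 111.24441528320312) [ 0.56098794 -0.15599009  0.203     ] [ 0.56219686 -0.15938868  0.19      ]
top white [455.66666667 224.84      ] [453 217   6  16  75] [ 0.59307797 -0.16502412  0.203     ]
top red [456.55072464 201.94202899] [453 190   8  24 138] [ 0.63743858 -0.17231386  0.191     ]
scene brass [188.45433163 302.85182281] [ 156  274   67   60 2551] [ 0.565364   -0.15892529  0.203     ]
((189.66586303710938, 304.4602355957031), (60.88269805908203, 68.57334899902344), 79.09089660644531) [ 0.56876289 -0.15890528  0.203     ] [ 0.5616962  -0.15790546  0.19      ]
scene white [195.16101695 319.51694915] [189 310  13  20 118] [ 0.59461033 -0.1653147   0.203     ]
scene red [212.12230216 359.78417266] [206 350  13  20 139] [ 0.65673092 -0.17839906  0.191     ]
```

View pics/top_c.png

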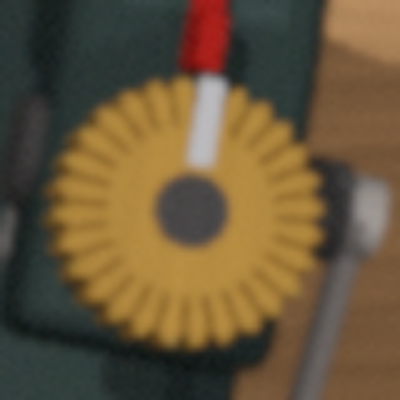

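View pics/scene_c.png

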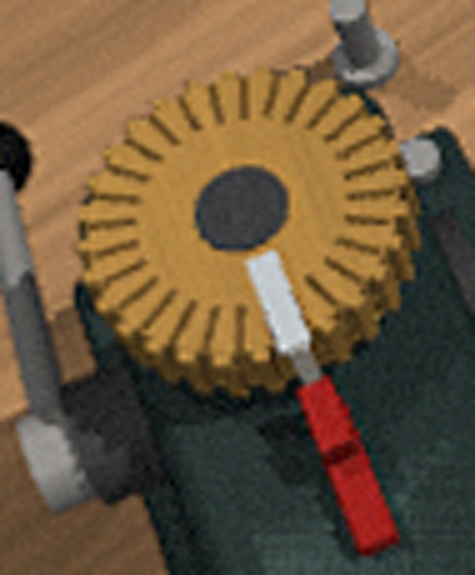

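Run:
```python
from h import *
t=imaging.snapshot("top"); s=imaging.snapshot("scene")
def sub(sn,c,r=12):
    M=sn["pixels"].astype(int); d=(M.max(2)<100)&(M.max(2)-M.min(2)<25)
    w=np.zeros((480,640),bool); w[c[1]-r:c[1]+r,c[0]-r:c[0]+r]=1
    return blob(d&w)[1]
a=sub(t,(453,242),9);b=sub(s,(188,301),11)
print("hub",a,b,tri(t,a,s,b),onz(t,*a,.203),onz(s,*b,.203))
# pin top, ball, bushing,spacer
print("pin top",onz(t,393,315,.045),onz(s,211,262,.045),"ball",tri(t,(465,316),s,(138,290.5)))
print("spacer",onz(t,383,230,.018),onz(s,274,334,.018),"bush",onz(t,391,187,.03),onz(s,296,379,.03))
st=arm.read_state()
from scipy.spatial.transform import Rotation as R
print(R.from_euler('xyz',st["tool_rot"]).as_matrix().round(4))
```

```text
hub [452.84251969 241.61417323] [187.68907563 301.39495798] (array([ 0.56241023, -0.1584074 ,  0.2025402 ]), np.float64(0.00027619580763632785)) [ 0.56242766 -0.15815938  0.203     ] [ 0.56258676 -0.15856103  0.203     ]
pin top [ 0.42735356 -0.06653233  0.045     ] [ 0.43185187 -0.06866273  0.045     ] ball (array([ 0.42242084, -0.2065723 ,  0.08313325]), np.float64(0.0013841985174466102))
spacer [ 0.60901209 -0.05602691  0.018     ] [ 0.61558625 -0.05698035  0.018     ] bush [ 0.70051687 -0.07550703  0.03      ] [ 0.70965425 -0.07812901  0.03      ]
[[-1.000e-04  3.483e-01  9.374e-01]
 [-3.000e-04  9.374e-01 -3.483e-01]
 [-1.000e+00 -3.000e-04 -0.000e+00]]
```

Axis at (0.5624, -0.1583), confirmed by both views (rays within 0.3 mm, height 202.5 mm against 203). I'll move there at a raised height with the fingers shut, turning the tool so its y axis lies along world y.

Request:
step_arm:
  commands:
    - {"tx": -2, "ty": -2, "tz": 2, "wx": -0.1, "hand": 1}
    - {"tx": -4, "ty": -6, "tz": 6, "wx": -0.2, "hand": 1}
    - {"tx": -4, "ty": -9, "tz": 8.5, "wx": -0.3, "hand": 1}
    - {"tx": -4, "ty": -12, "tz": 11.3, "wx": -0.356, "hand": 1}
    - {"tx": -4, "ty": -15, "tz": 14, "wx": -0.356, "hand": 1}
    - {"tx": -4, "ty": -18, "tz": 17, "wx": -0.356, "hand": 1}
    - {"tx": -4, "ty": -21, "tz": 20, "wx": -0.356, "hand": 1}
    - {"tx": -4, "ty": -24, "tz": 22.5, "wx": -0.356, "hand": 1}
    - {"tx": -4, "ty": -27, "tz": 25, "wx": -0.356, "hand": 1}
    - {"tx": -4, "ty": -30, "tz": 28, "wx": -0.356, "hand": 1}

```text
$.commands[0]: bad value
```

```bash
cat > where.py <<'E'
from h import *
from scipy.spatial.transform import Rotation as R
st=arm.read_state(); m=R.from_euler('xyz',st["tool_rot"]).as_matrix()
C=np.array([.5624,-.1583]); p=st["tcp_pos"]
print("t",round(st["t"],2),"tcp",p.round(4),"gap",round(st["finger_gap"],4),"F",st["contact_force"].round(2),"M",st["moment"].round(2))
print("j",st["joint_pos"].round(2)); print(m.round(3))
d=p[:2]-C; print("r",np.hypot(*d).round(4),"phi",np.degrees(np.arctan2(d[1],d[0])).round(1))
E
python3 where.py
```

```text
t 0.3 tcp [0.2177 0.5858 0.2137] gap 0.0914 F [ 0.22 -0.82  0.29] M [ 0.02  0.04 -0.07]
j [ 1.12  0.49  1.35 -0.    1.3  -0.1 ]
[[-0.     0.348  0.937]
 [-0.     0.937 -0.348]
 [-1.    -0.    -0.   ]]
r 0.82 phi 114.9
```

Probably all fields are required.

Request:
step_arm:
  commands:
    - {"tx": -2, "ty": -2, "tz": 2, "wx": -0.1, "wy": 0, "wz": 0, "hand": 1}
    - {"tx": -4, "ty": -6, "tz": 6, "wx": -0.2, "wy": 0, "wz": 0, "hand": 1}
    - {"tx": -4, "ty": -9, "tz": 8.5, "wx": -0.3, "wy": 0, "wz": 0, "hand": 1}
    - {"tx": -4, "ty": -12, "tz": 11.3, "wx": -0.356, "wy": 0, "wz": 0, "hand": 1}
    - {"tx": -4, "ty": -15, "tz": 14, "wx": -0.356, "wy": 0, "wz": 0, "hand": 1}
    - {"tx": -4, "ty": -18, "tz": 17, "wx": -0.356, "wy": 0, "wz": 0, "hand": 1}
    - {"tx": -4, "ty": -21, "tz": 20, "wx": -0.356, "wy": 0, "wz": 0, "hand": 1}
    - {"tx": -4, "ty": -24, "tz": 22.5, "wx": -0.356, "wy": 0, "wz": 0, "hand": 1}
    - {"tx": -4, "ty": -27, "tz": 25, "wx": -0.356, "wy": 0, "wz": 0, "hand": 1}
    - {"tx": -4, "ty": -30, "tz": 28, "wx": -0.356, "wy": 0, "wz": 0, "hand": 1}

```text
t: 1.3
tcp_pos: [0.3756, 0.2056, 0.254]
tool_rot: [-1.409, 1.571, -1.409]
contact_force: [1.0, 0.5, 0.1]
finger_gap: 0.0139
```

```bash
python3 where.py
```

```text
t 1.3 tcp [0.3756 0.2056 0.254 ] gap 0.0139 F [1.01 0.51 0.14] M [ 0.07 -0.01  0.06]
j [ 0.36  0.17  1.74 -0.    1.23 -1.21]
[[ 0.    -0.001  1.   ]
 [-0.     1.     0.001]
 [-1.    -0.     0.   ]]
r 0.409 phi 117.2
```

Request:
step_arm:
  commands:
    - {"tx": 0, "ty": -3, "tz": 1.3, "wx": 0, "wy": 0, "wz": 0, "hand": 1}
    - {"tx": 0, "ty": -7.5, "tz": 3.1, "wx": 0, "wy": 0, "wz": 0, "hand": 1}
    - {"tx": 0, "ty": -12, "tz": 5, "wx": 0, "wy": 0, "wz": 0, "hand": 1}
    - {"tx": 0, "ty": -16.5, "tz": 6.9, "wx": 0, "wy": 0, "wz": 0, "hand": 1}
    - {"tx": 0, "ty": -21, "tz": 8.8, "wx": 0, "wy": 0, "wz": 0, "hand": 1}
    - {"tx": 0, "ty": -25.5, "tz": 10.6, "wx": 0, "wy": 0, "wz": 0, "hand": 1}
    - {"tx": 0, "ty": -30, "tz": 12.5, "wx": 0, "wy": 0, "wz": 0, "hand": 1}
    - {"tx": 0.5, "ty": -33.5, "tz": 14, "wx": 0, "wy": 0, "wz": 0, "hand": 1}
    - {"tx": 1.5, "ty": -36.4, "tz": 15.1, "wx": 0, "wy": 0, "wz": 0, "hand": 1}
    - {"tx": 2.5, "ty": -36.4, "tz": 15.1, "wx": 0, "wy": 0, "wz": 0, "hand": 1}

```text
t: 2.3
tcp_pos: [0.5281, -0.1618, 0.2285]
tool_rot: [-0.847, 1.569, -0.849]
contact_force: [0.9, -0.1, -0.0]
finger_gap: -0.0
```

```bash
python3 where.py
python3 - <<'E'
from h import *
s=imaging.snapshot("scene");t=imaging.snapshot("top")
a=s["pixels"][180:400,80:300,::-1]; b=t["pixels"][160:340,360:540,::-1]
cv2.imwrite("pics/a1.png",np.hstack([cv2.resize(a,(400,400)),cv2.resize(b,(400,400))]))
E
```

```text
t 2.3 tcp [ 0.5281 -0.1618  0.2285] gap -0.0 F [ 0.94 -0.06 -0.02] M [ 0.05 -0.04 -0.  ]
j [-0.4   0.38  1.51 -0.    1.26 -1.97]
[[ 0.001  0.002  1.   ]
 [-0.001  1.    -0.002]
 [-1.    -0.001  0.001]]
r 0.0345 phi -174.1
```

View pics/a1.png

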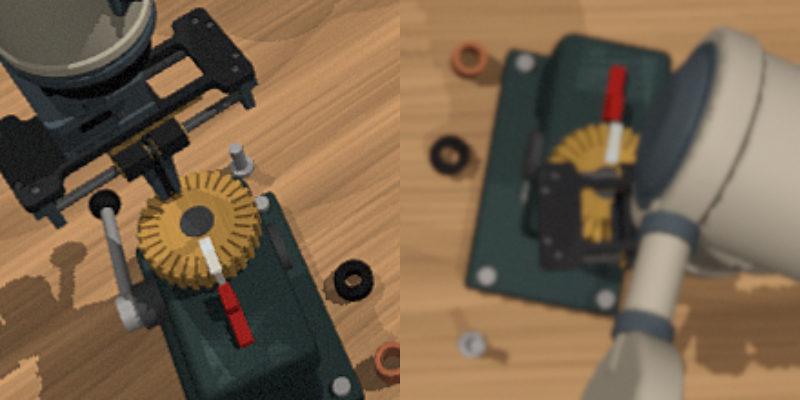

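The left panel (scene) shows the closed fingers over the collar's robot side at about (165,185), with the mark at (210,255) and the pointer at (232,310), both clear. I'll lower to about 4 mm of press.

Request:
step_arm:
  commands:
    - {"tx": 0.5, "ty": 0.3, "tz": -0.15, "wx": 0, "wy": 0, "wz": 0, "hand": 1}
    - {"tx": 1.2, "ty": 0.35, "tz": -0.15, "wx": 0, "wy": 0, "wz": 0, "hand": 1}
    - {"tx": 1.8, "ty": 0.35, "tz": -0.15, "wx": 0, "wy": 0, "wz": 0, "hand": 1}
    - {"tx": 2.2, "ty": 0.35, "tz": -0.15, "wx": 0, "wy": 0, "wz": 0, "hand": 1}
    - {"tx": 2.5, "ty": 0.35, "tz": -0.15, "wx": 0, "wy": 0, "wz": 0, "hand": 1}
    - {"tx": 2.7, "ty": 0.35, "tz": -0.15, "wx": 0, "wy": 0, "wz": 0, "hand": 1}
    - {"tx": 2.85, "ty": 0.35, "tz": -0.15, "wx": 0, "wy": 0, "wz": 0, "hand": 1}
    - {"tx": 2.95, "ty": 0.35, "tz": -0.15, "wx": 0, "wy": 0, "wz": 0, "hand": 1}
    - {"tx": 2.95, "ty": 0.35, "tz": -0.15, "wx": 0, "wy": 0, "wz": 0, "hand": 1}
    - {"tx": 2.95, "ty": 0.35, "tz": -0.15, "wx": 0, "wy": 0, "wz": 0, "hand": 1}

```text
t: 3.4
tcp_pos: [0.5242, -0.1546, 0.1985]
tool_rot: [2.653, 1.568, 2.652]
contact_force: [-3.6, 3.4, 8.6]
finger_gap: 0.0003
```

```bash
python3 where.py
cat > arc.py <<'E'
import sys
from h import *
from scipy.spatial.transform import Rotation as R
# arc.py total_deg r z : print rows for an arc from present phase, settling into r,z
tot,r,z=map(float,sys.argv[1:4]); st=arm.read_state(); m=R.from_euler('xyz',st["tool_rot"]).as_matrix()
C=np.array([.5624,-.1583]); p=st["tcp_pos"]; d=p[:2]-C; ph=np.arctan2(d[1],d[0])
for i in range(1,11):
    a=ph+np.radians(tot)*i/10; q=np.r_[C+r*np.array([np.cos(a),np.sin(a)]),z]
    print((100*(m.T@(q-p))).round(2))
D=np.array([[0,0,1.],[0,1,0],[-1,0,0]]); print("w",R.from_matrix(m.T@D).as_rotvec().round(3))
E
python3 arc.py 60 .036 .199
```

```text
t 3.4 tcp [ 0.5242 -0.1546  0.1985] gap 0.0003 F [-3.62  3.38  8.63] M [0.7  0.69 0.05]
j [-0.4   0.4   1.56  0.    1.18 -1.97]
[[-0.002  0.001  1.   ]
 [ 0.001  1.    -0.001]
 [-1.     0.001 -0.002]]
r 0.0383 phi 174.4
[-0.05 -0.4   0.22]
[-0.05 -0.78  0.24]
[-0.05 -1.15  0.3 ]
[-0.05 -1.51  0.4 ]
[-0.05 -1.86  0.54]
[-0.05 -2.2   0.71]
[-0.05 -2.51  0.92]
[-0.05 -2.8   1.16]
[-0.05 -3.06  1.43]
[-0.05 -3.3   1.72]
w [-0.001 -0.002 -0.001]
```

Contact is good: 8.6 N down, and friction of at least 0.5. First 60° arc.

Request:
step_arm:
  commands:
    - {"tx": -0.03, "ty": -0.4, "tz": 0.2, "wx": 0, "wy": 0, "wz": 0, "hand": 1}
    - {"tx": -0.03, "ty": -0.78, "tz": 0.24, "wx": 0, "wy": 0, "wz": 0, "hand": 1}
    - {"tx": -0.03, "ty": -1.15, "tz": 0.3, "wx": 0, "wy": 0, "wz": 0, "hand": 1}
    - {"tx": -0.03, "ty": -1.51, "tz": 0.4, "wx": 0, "wy": 0, "wz": 0, "hand": 1}
    - {"tx": -0.03, "ty": -1.86, "tz": 0.54, "wx": 0, "wy": 0, "wz": 0, "hand": 1}
    - {"tx": -0.03, "ty": -2.2, "tz": 0.71, "wx": 0, "wy": 0, "wz": 0, "hand": 1}
    - {"tx": -0.03, "ty": -2.51, "tz": 0.92, "wx": 0, "wy": 0, "wz": 0, "hand": 1}
    - {"tx": -0.03, "ty": -2.8, "tz": 1.16, "wx": 0, "wy": 0, "wz": 0, "hand": 1}
    - {"tx": -0.03, "ty": -3.06, "tz": 1.43, "wx": 0, "wy": 0, "wz": 0, "hand": 1}
    - {"tx": -0.03, "ty": -3.3, "tz": 1.72, "wx": 0, "wy": 0, "wz": 0, "hand": 1}

```text
t: 4.4
tcp_pos: [0.5416, -0.1875, 0.1992]
tool_rot: [2.5, 1.568, 2.499]
contact_force: [-3.3, 4.0, 7.8]
finger_gap: 0.0005
```

```bash
cat > mark.py <<'E'
# mark angle relative to pointer, from the scene picture
import sys
from h import *
C=np.array([.5624,-.1583])
def mark(name="scene",z=.199,save=None):
    s=imaging.snapshot(name); p=s["pixels"].astype(int)
    w=np.zeros((480,640),np.uint8)
    a=np.radians(np.arange(0,360,5)); poly=[proj(s,np.r_[C+.046*np.array([np.cos(k),np.sin(k)]),z]) for k in a]
    cv2.fillPoly(w,[np.array(poly).round().astype(np.int32)],1)
    m=(w>0)&(p.min(2)>120)&(p.max(2)-p.min(2)<45)
    if save:
        c=np.array(proj(s,np.r_[C,z])).astype(int); cv2.imwrite(save,cv2.resize(s["pixels"][c[1]-70:c[1]+70,c[0]-70:c[0]+70,::-1],(480,480),interpolation=cv2.INTER_CUBIC))
    if m.sum()<8: print(name,"no mark",m.sum()); return
    b,c,st=blob(m); q=onz(s,*c,z)[:2]-C
    print(name,"px",c.round(1),"n",st[4],"r",np.hypot(*q).round(4),"turn deg mod360",(np.degrees(np.arctan2(q[1],q[0]))+11.5)%360)
mark("scene",save=sys.argv[1] if len(sys.argv)>1 else None)
E
python3 where.py; python3 mark.py pics/m1.png; python3 arc.py 60 .036 .199
```

```text
t 4.4 tcp [ 0.5416 -0.1875  0.1992] gap 0.0005 F [-3.27  3.98  7.84] M [0.64 0.38 0.06]
j [-0.44  0.44  1.49  0.    1.21 -2.01]
[[-0.002  0.001  1.   ]
 [ 0.001  1.    -0.001]
 [-1.     0.001 -0.002]]
r 0.0358 phi -125.4
scene px [209.  305.8] n 109 r 0.0319 turn deg mod360 52.15084421130149
[ 0.02 -0.2   0.32]
[ 0.02 -0.36  0.66]
[ 0.02 -0.49  1.01]
[ 0.02 -0.58  1.38]
[ 0.02 -0.63  1.75]
[ 0.02 -0.64  2.13]
[ 0.02 -0.61  2.51]
[ 0.02 -0.54  2.88]
[ 0.02 -0.43  3.24]
[ 0.02 -0.28  3.58]
w [-0.001 -0.002 -0.001]
```

View pics/m1.png

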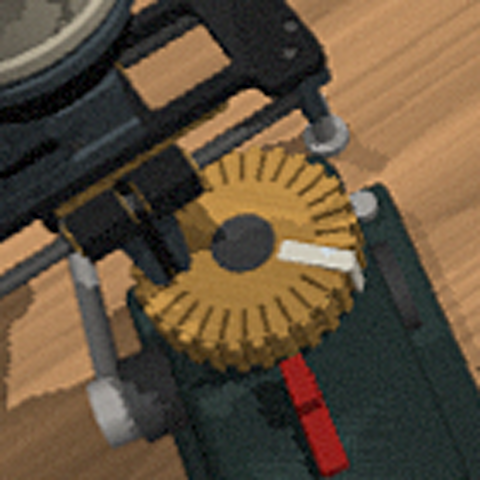

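The mark has gone from the pointer round to about (315,255), a 52° turn for the 60° arc. I'll continue with bigger arcs.

```bash
python3 arc.py 85 .036 .199
```

```text
[ 0.02 -0.27  0.46]
[ 0.02 -0.47  0.95]
[ 0.02 -0.59  1.47]
[ 0.02 -0.64  2.  ]
[ 0.02 -0.6   2.54]
[ 0.02 -0.49  3.06]
[ 0.02 -0.3   3.56]
[ 0.02 -0.04  4.02]
[0.02 0.29 4.44]
[0.02 0.68 4.81]
w [-0.001 -0.002 -0.001]
```

Request:
step_arm:
  commands:
    - {"tx": 0.02, "ty": -0.27, "tz": 0.46, "wx": 0, "wy": 0, "wz": 0, "hand": 1}
    - {"tx": 0.02, "ty": -0.47, "tz": 0.95, "wx": 0, "wy": 0, "wz": 0, "hand": 1}
    - {"tx": 0.02, "ty": -0.59, "tz": 1.47, "wx": 0, "wy": 0, "wz": 0, "hand": 1}
    - {"tx": 0.02, "ty": -0.64, "tz": 2.0, "wx": 0, "wy": 0, "wz": 0, "hand": 1}
    - {"tx": 0.02, "ty": -0.6, "tz": 2.54, "wx": 0, "wy": 0, "wz": 0, "hand": 1}
    - {"tx": 0.02, "ty": -0.49, "tz": 3.06, "wx": 0, "wy": 0, "wz": 0, "hand": 1}
    - {"tx": 0.02, "ty": -0.3, "tz": 3.56, "wx": 0, "wy": 0, "wz": 0, "hand": 1}
    - {"tx": 0.02, "ty": -0.04, "tz": 4.02, "wx": 0, "wy": 0, "wz": 0, "hand": 1}
    - {"tx": 0.02, "ty": 0.29, "tz": 4.44, "wx": 0, "wy": 0, "wz": 0, "hand": 1}
    - {"tx": 0.02, "ty": 0.68, "tz": 4.81, "wx": 0, "wy": 0, "wz": 0, "hand": 1}

```text
t: 5.45
tcp_pos: [0.5908, -0.1819, 0.1997]
tool_rot: [-1.939, 1.57, -1.94]
contact_force: [-1.5, -3.8, 6.3]
finger_gap: 0.0001
```

```bash
python3 where.py; python3 mark.py pics/m2.png; python3 arc.py 90 .036 .199
```

```text
t 5.45 tcp [ 0.5908 -0.1819  0.1997] gap 0.0001 F [-1.5  -3.85  6.32] M [-0.75  0.38  0.08]
j [-0.39  0.5   1.38 -0.    1.26 -1.96]
[[-0.     0.001  1.   ]
 [-0.     1.    -0.001]
 [-1.    -0.    -0.   ]]
r 0.037 phi -39.7
scene px [204.8 288.7] n 59 r 0.0315 turn deg mod360 108.52203303796048
[0.07 0.53 0.24]
[0.07 1.04 0.47]
[0.07 1.59 0.63]
[0.07 2.15 0.7 ]
[0.07 2.71 0.68]
[0.07 3.27 0.57]
[0.07 3.8  0.38]
[0.07 4.29 0.1 ]
[ 0.07  4.74 -0.25]
[ 0.07  5.12 -0.66]
w [-0.001  0.     0.   ]
```

Request:
step_arm:
  commands:
    - {"tx": 0.15, "ty": 0.53, "tz": 0.24, "wx": 0, "wy": 0, "wz": 0, "hand": 1}
    - {"tx": 0.2, "ty": 1.04, "tz": 0.47, "wx": 0, "wy": 0, "wz": 0, "hand": 1}
    - {"tx": 0.2, "ty": 1.59, "tz": 0.63, "wx": 0, "wy": 0, "wz": 0, "hand": 1}
    - {"tx": 0.2, "ty": 2.15, "tz": 0.7, "wx": 0, "wy": 0, "wz": 0, "hand": 1}
    - {"tx": 0.2, "ty": 2.71, "tz": 0.68, "wx": 0, "wy": 0, "wz": 0, "hand": 1}
    - {"tx": 0.2, "ty": 3.27, "tz": 0.57, "wx": 0, "wy": 0, "wz": 0, "hand": 1}
    - {"tx": 0.2, "ty": 3.8, "tz": 0.38, "wx": 0, "wy": 0, "wz": 0, "hand": 1}
    - {"tx": 0.2, "ty": 4.29, "tz": 0.1, "wx": 0, "wy": 0, "wz": 0, "hand": 1}
    - {"tx": 0.2, "ty": 4.74, "tz": -0.25, "wx": 0, "wy": 0, "wz": 0, "hand": 1}
    - {"tx": 0.2, "ty": 5.12, "tz": -0.66, "wx": 0, "wy": 0, "wz": 0, "hand": 1}

```text
t: 6.5
tcp_pos: [0.5861, -0.1308, 0.1988]
tool_rot: [-0.486, 1.567, -0.487]
contact_force: [2.5, -3.5, 8.2]
finger_gap: 0.0006
```

```bash
python3 where.py; python3 mark.py pics/m3.png; python3 arc.py 90 .036 .198
```

```text
t 6.5 tcp [ 0.5861 -0.1308  0.1988] gap 0.0006 F [ 2.51 -3.5   8.22] M [-0.65 -0.41  0.06]
j [-0.32  0.47  1.43 -0.    1.23 -1.89]
[[ 0.004  0.001  1.   ]
 [-0.002  1.    -0.001]
 [-1.    -0.002  0.004]]
r 0.0363 phi 49.2
scene no mark 0
[ 0.08  0.3  -0.48]
[ 0.08  0.55 -0.99]
[ 0.08  0.71 -1.53]
[ 0.07  0.79 -2.09]
[ 0.07  0.78 -2.66]
[ 0.07  0.68 -3.21]
[ 0.07  0.49 -3.75]
[ 0.07  0.23 -4.24]
[ 0.07 -0.11 -4.7 ]
[ 0.07 -0.52 -5.09]
w [-0.     0.003  0.002]
```

View pics/m3.png

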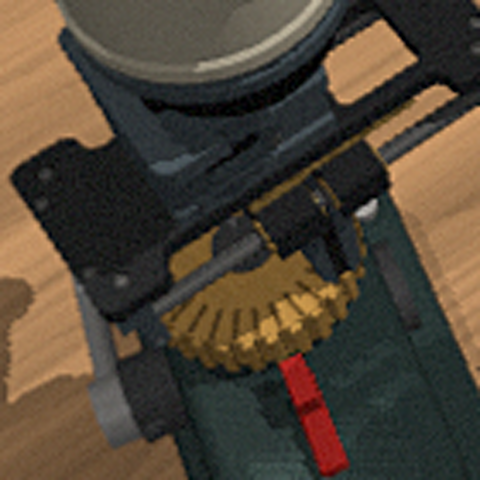

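Here the gripper hides the mark. Continuing.

Request:
step_arm:
  commands:
    - {"tx": 0.1, "ty": 0.3, "tz": -0.48, "wx": 0, "wy": 0, "wz": 0, "hand": 1}
    - {"tx": 0.12, "ty": 0.55, "tz": -0.99, "wx": 0, "wy": 0, "wz": 0, "hand": 1}
    - {"tx": 0.12, "ty": 0.71, "tz": -1.53, "wx": 0, "wy": 0, "wz": 0, "hand": 1}
    - {"tx": 0.12, "ty": 0.79, "tz": -2.09, "wx": 0, "wy": 0, "wz": 0, "hand": 1}
    - {"tx": 0.12, "ty": 0.78, "tz": -2.66, "wx": 0, "wy": 0, "wz": 0, "hand": 1}
    - {"tx": 0.12, "ty": 0.68, "tz": -3.21, "wx": 0, "wy": 0, "wz": 0, "hand": 1}
    - {"tx": 0.12, "ty": 0.49, "tz": -3.75, "wx": 0, "wy": 0, "wz": 0, "hand": 1}
    - {"tx": 0.12, "ty": 0.23, "tz": -4.24, "wx": 0, "wy": 0, "wz": 0, "hand": 1}
    - {"tx": 0.12, "ty": -0.11, "tz": -4.7, "wx": 0, "wy": 0, "wz": 0, "hand": 1}
    - {"tx": 0.12, "ty": -0.52, "tz": -5.09, "wx": 0, "wy": 0, "wz": 0, "hand": 1}

```text
t: 7.55
tcp_pos: [0.5356, -0.1355, 0.1984]
tool_rot: [-0.301, 1.564, -0.302]
contact_force: [2.7, 3.5, 8.9]
finger_gap: 0.0002
```

```bash
python3 where.py; python3 mark.py pics/m4.png; python3 arc.py 90 .036 .198
```

```text
t 7.55 tcp [ 0.5356 -0.1355  0.1984] gap 0.0002 F [2.73 3.48 8.95] M [ 0.69 -0.55  0.02]
j [-0.36  0.41  1.55  0.    1.18 -1.93]
[[ 0.006  0.     1.   ]
 [-0.002  1.    -0.   ]
 [-1.    -0.002  0.006]]
r 0.0351 phi 139.6
scene px [167.4 310.5] n 115 r 0.032 turn deg mod360 266.7904835199101
[ 0.04 -0.41 -0.38]
[ 0.04 -0.92 -0.63]
[ 0.04 -1.46 -0.79]
[ 0.04 -2.02 -0.87]
[ 0.04 -2.59 -0.85]
[ 0.04 -3.14 -0.75]
[ 0.05 -3.68 -0.56]
[ 0.05 -4.17 -0.3 ]
[ 0.05 -4.62  0.05]
[ 0.05 -5.01  0.45]
w [-0.     0.006  0.002]
```

View pics/m4.png

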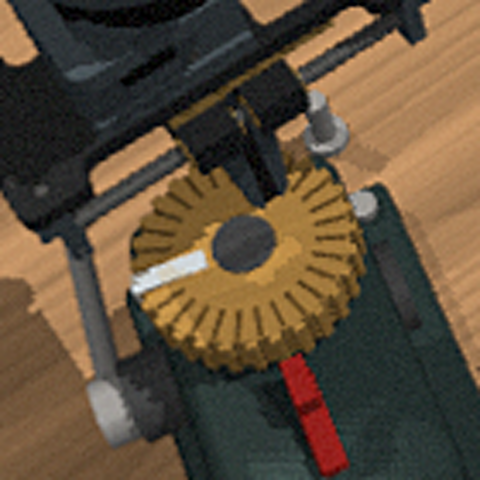

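The mark is now on the left at (170,270), a 267° turn, anticlockwise as wanted. Continuing.

Request:
step_arm:
  commands:
    - {"tx": 0.08, "ty": -0.41, "tz": -0.38, "wx": 0, "wy": 0.006, "wz": 0.002, "hand": 1}
    - {"tx": 0.08, "ty": -0.92, "tz": -0.63, "wx": 0, "wy": 0.006, "wz": 0.002, "hand": 1}
    - {"tx": 0.08, "ty": -1.46, "tz": -0.79, "wx": 0, "wy": 0.006, "wz": 0.002, "hand": 1}
    - {"tx": 0.08, "ty": -2.02, "tz": -0.87, "wx": 0, "wy": 0.006, "wz": 0.002, "hand": 1}
    - {"tx": 0.08, "ty": -2.59, "tz": -0.85, "wx": 0, "wy": 0.006, "wz": 0.002, "hand": 1}
    - {"tx": 0.08, "ty": -3.14, "tz": -0.75, "wx": 0, "wy": 0.006, "wz": 0.002, "hand": 1}
    - {"tx": 0.08, "ty": -3.68, "tz": -0.56, "wx": 0, "wy": 0.006, "wz": 0.002, "hand": 1}
    - {"tx": 0.08, "ty": -4.17, "tz": -0.3, "wx": 0, "wy": 0.006, "wz": 0.002, "hand": 1}
    - {"tx": 0.08, "ty": -4.62, "tz": 0.05, "wx": 0, "wy": 0.006, "wz": 0.002, "hand": 1}
    - {"tx": 0.08, "ty": -5.01, "tz": 0.45, "wx": 0, "wy": 0.006, "wz": 0.002, "hand": 1}

```text
t: 8.6
tcp_pos: [0.5398, -0.1863, 0.1983]
tool_rot: [-0.345, 1.57, -0.345]
contact_force: [-2.9, 3.9, 9.2]
finger_gap: 0.0005
```

```bash
python3 where.py; python3 mark.py pics/m5.png; python3 arc.py 90 .036 .198
```

```text
t 8.6 tcp [ 0.5398 -0.1863  0.1983] gap 0.0005 F [-2.92  3.9   9.24] M [0.68 0.46 0.06]
j [-0.44  0.43  1.5   0.    1.21 -2.01]
[[ 0.001  0.001  1.   ]
 [-0.     1.    -0.001]
 [-1.    -0.     0.001]]
r 0.0359 phi -128.9
scene px [191.3 321.9] n 112 r 0.0326 turn deg mod360 347.8712132780347
[ 0.04 -0.31  0.47]
[ 0.04 -0.54  0.99]
[ 0.04 -0.69  1.53]
[ 0.04 -0.74  2.1 ]
[ 0.04 -0.71  2.66]
[ 0.04 -0.6   3.21]
[ 0.04 -0.39  3.74]
[ 0.04 -0.11  4.23]
[0.04 0.24 4.67]
[0.04 0.66 5.05]
w [-0.001  0.001  0.001]
```

Request:
step_arm:
  commands:
    - {"tx": 0.1, "ty": -0.31, "tz": 0.47, "wx": 0, "wy": 0, "wz": 0, "hand": 1}
    - {"tx": 0.1, "ty": -0.54, "tz": 0.99, "wx": 0, "wy": 0, "wz": 0, "hand": 1}
    - {"tx": 0.12, "ty": -0.69, "tz": 1.53, "wx": 0, "wy": 0, "wz": 0, "hand": 1}
    - {"tx": 0.12, "ty": -0.74, "tz": 2.1, "wx": 0, "wy": 0, "wz": 0, "hand": 1}
    - {"tx": 0.12, "ty": -0.71, "tz": 2.66, "wx": 0, "wy": 0, "wz": 0, "hand": 1}
    - {"tx": 0.12, "ty": -0.6, "tz": 3.21, "wx": 0, "wy": 0, "wz": 0, "hand": 1}
    - {"tx": 0.12, "ty": -0.39, "tz": 3.74, "wx": 0, "wy": 0, "wz": 0, "hand": 1}
    - {"tx": 0.12, "ty": -0.11, "tz": 4.23, "wx": 0, "wy": 0, "wz": 0, "hand": 1}
    - {"tx": 0.12, "ty": 0.24, "tz": 4.67, "wx": 0, "wy": 0, "wz": 0, "hand": 1}
    - {"tx": 0.12, "ty": 0.66, "tz": 5.05, "wx": 0, "wy": 0, "wz": 0, "hand": 1}

```text
t: 9.65
tcp_pos: [0.592, -0.1814, 0.1982]
tool_rot: [-0.709, 1.567, -0.71]
contact_force: [-1.1, -5.6, 9.8]
finger_gap: 0.0004
```

```bash
python3 where.py; python3 mark.py pics/m6.png; python3 arc.py 90 .036 .198
```

```text
t 9.65 tcp [ 0.592  -0.1814  0.1982] gap 0.0004 F [-1.06 -5.6   9.85] M [-1.03  0.33  0.12]
j [-0.39  0.5   1.38 -0.    1.26 -1.96]
[[ 0.003  0.001  1.   ]
 [-0.003  1.    -0.001]
 [-1.    -0.003  0.003]]
r 0.0375 phi -38.0
scene px [210.6 304.9] n 98 r 0.034 turn deg mod360 55.27022615540561
[0.03 0.57 0.18]
[0.03 1.09 0.4 ]
[0.02 1.64 0.54]
[0.02 2.2  0.59]
[0.02 2.76 0.55]
[0.02 3.31 0.42]
[0.02 3.84 0.21]
[ 0.02  4.32 -0.08]
[ 0.01  4.75 -0.44]
[ 0.01  5.13 -0.87]
w [-0.001  0.004  0.002]
```

One turn passed; the total is about 415°.

Request:
step_arm:
  commands:
    - {"tx": 0.06, "ty": 0.57, "tz": 0.18, "wx": 0, "wy": 0.004, "wz": 0.002, "hand": 1}
    - {"tx": 0.06, "ty": 1.09, "tz": 0.4, "wx": 0, "wy": 0.004, "wz": 0.002, "hand": 1}
    - {"tx": 0.06, "ty": 1.64, "tz": 0.54, "wx": 0, "wy": 0.004, "wz": 0.002, "hand": 1}
    - {"tx": 0.06, "ty": 2.2, "tz": 0.59, "wx": 0, "wy": 0.004, "wz": 0.002, "hand": 1}
    - {"tx": 0.06, "ty": 2.76, "tz": 0.55, "wx": 0, "wy": 0.004, "wz": 0.002, "hand": 1}
    - {"tx": 0.06, "ty": 3.31, "tz": 0.42, "wx": 0, "wy": 0.004, "wz": 0.002, "hand": 1}
    - {"tx": 0.06, "ty": 3.84, "tz": 0.21, "wx": 0, "wy": 0.004, "wz": 0.002, "hand": 1}
    - {"tx": 0.06, "ty": 4.32, "tz": -0.08, "wx": 0, "wy": 0.004, "wz": 0.002, "hand": 1}
    - {"tx": 0.06, "ty": 4.75, "tz": -0.44, "wx": 0, "wy": 0.004, "wz": 0.002, "hand": 1}
    - {"tx": 0.06, "ty": 5.13, "tz": -0.87, "wx": 0, "wy": 0.004, "wz": 0.002, "hand": 1}

```text
t: 10.7
tcp_pos: [0.5852, -0.13, 0.1987]
tool_rot: [-0.595, 1.567, -0.596]
contact_force: [3.1, -3.1, 8.7]
finger_gap: 0.0007
```

```bash
python3 where.py; python3 mark.py pics/m7.png; python3 arc.py 90 .036 .198
```

```text
t 10.7 tcp [ 0.5852 -0.13    0.1987] gap 0.0007 F [ 3.07 -3.11  8.73] M [-0.67 -0.47  0.06]
j [-0.32  0.47  1.43 -0.    1.23 -1.89]
[[ 0.003  0.001  1.   ]
 [-0.002  1.    -0.001]
 [-1.    -0.002  0.003]]
r 0.0363 phi 51.1
scene no mark 0
[ 0.06  0.28 -0.49]
[ 0.06  0.51 -1.01]
[ 0.06  0.66 -1.56]
[ 0.06  0.72 -2.12]
[ 0.05  0.69 -2.68]
[ 0.05  0.57 -3.23]
[ 0.05  0.37 -3.76]
[ 0.05  0.08 -4.25]
[ 0.05 -0.27 -4.69]
[ 0.05 -0.69 -5.07]
w [-0.     0.003  0.002]
```

Request:
step_arm:
  commands:
    - {"tx": 0.1, "ty": 0.28, "tz": -0.49, "wx": 0, "wy": 0, "wz": 0, "hand": 1}
    - {"tx": 0.1, "ty": 0.51, "tz": -1.01, "wx": 0, "wy": 0, "wz": 0, "hand": 1}
    - {"tx": 0.1, "ty": 0.66, "tz": -1.56, "wx": 0, "wy": 0, "wz": 0, "hand": 1}
    - {"tx": 0.1, "ty": 0.72, "tz": -2.12, "wx": 0, "wy": 0, "wz": 0, "hand": 1}
    - {"tx": 0.1, "ty": 0.69, "tz": -2.68, "wx": 0, "wy": 0, "wz": 0, "hand": 1}
    - {"tx": 0.1, "ty": 0.57, "tz": -3.23, "wx": 0, "wy": 0, "wz": 0, "hand": 1}
    - {"tx": 0.1, "ty": 0.37, "tz": -3.76, "wx": 0, "wy": 0, "wz": 0, "hand": 1}
    - {"tx": 0.1, "ty": 0.08, "tz": -4.25, "wx": 0, "wy": 0, "wz": 0, "hand": 1}
    - {"tx": 0.1, "ty": -0.27, "tz": -4.69, "wx": 0, "wy": 0, "wz": 0, "hand": 1}
    - {"tx": 0.1, "ty": -0.69, "tz": -5.07, "wx": 0, "wy": 0, "wz": 0, "hand": 1}

```text
t: 11.75
tcp_pos: [0.5349, -0.1364, 0.1985]
tool_rot: [-0.36, 1.565, -0.36]
contact_force: [2.5, 3.4, 8.5]
finger_gap: 0.0003
```

```bash
python3 where.py; python3 mark.py pics/m8.png; python3 arc.py 60 .036 .198
```

```text
t 11.75 tcp [ 0.5349 -0.1364  0.1985] gap 0.0003 F [2.54 3.4  8.52] M [ 0.73 -0.62  0.11]
j [-0.36  0.4   1.55 -0.    1.18 -1.93]
[[ 0.006  0.     1.   ]
 [-0.002  1.    -0.   ]
 [-1.    -0.002  0.006]]
r 0.0352 phi 141.5
scene px [172.  292.2] n 103 r 0.0319 turn deg mod360 210.28985616322257
[ 0.04 -0.27 -0.27]
[ 0.04 -0.6  -0.45]
[ 0.04 -0.95 -0.59]
[ 0.04 -1.31 -0.7 ]
[ 0.04 -1.68 -0.76]
[ 0.04 -2.06 -0.79]
[ 0.05 -2.43 -0.78]
[ 0.05 -2.81 -0.73]
[ 0.05 -3.17 -0.64]
[ 0.05 -3.53 -0.51]
w [-0.001  0.005  0.002]
```

View pics/m8.png

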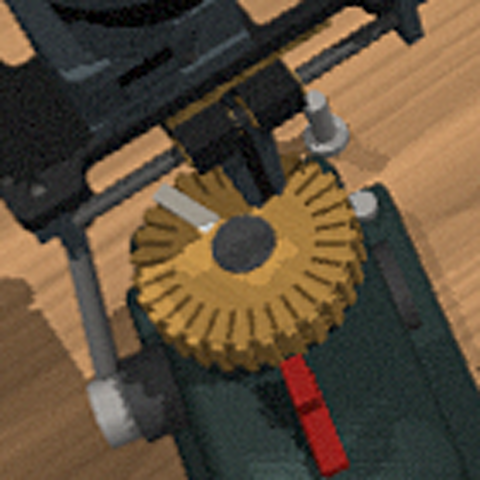

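The mark is at (185,207), 570° in total, so 150° remain.

Request:
step_arm:
  commands:
    - {"tx": 0.08, "ty": -0.41, "tz": -0.38, "wx": 0, "wy": 0.006, "wz": 0.002, "hand": 1}
    - {"tx": 0.08, "ty": -0.92, "tz": -0.6, "wx": 0, "wy": 0.006, "wz": 0.002, "hand": 1}
    - {"tx": 0.08, "ty": -1.46, "tz": -0.75, "wx": 0, "wy": 0.006, "wz": 0.002, "hand": 1}
    - {"tx": 0.08, "ty": -2.02, "tz": -0.8, "wx": 0, "wy": 0.006, "wz": 0.002, "hand": 1}
    - {"tx": 0.08, "ty": -2.59, "tz": -0.77, "wx": 0, "wy": 0.006, "wz": 0.002, "hand": 1}
    - {"tx": 0.08, "ty": -3.14, "tz": -0.66, "wx": 0, "wy": 0.006, "wz": 0.002, "hand": 1}
    - {"tx": 0.08, "ty": -3.68, "tz": -0.46, "wx": 0, "wy": 0.006, "wz": 0.002, "hand": 1}
    - {"tx": 0.08, "ty": -4.15, "tz": -0.2, "wx": 0, "wy": 0.006, "wz": 0.002, "hand": 1}
    - {"tx": 0.08, "ty": -4.58, "tz": 0.15, "wx": 0, "wy": 0.006, "wz": 0.002, "hand": 1}
    - {"tx": 0.08, "ty": -4.95, "tz": 0.55, "wx": 0, "wy": 0.006, "wz": 0.002, "hand": 1}

```text
t: 12.8
tcp_pos: [0.5401, -0.1866, 0.1984]
tool_rot: [-1.605, 1.57, -1.605]
contact_force: [-2.5, 3.1, 8.8]
finger_gap: 0.0
```

```bash
python3 where.py; python3 mark.py pics/m9.png; python3 arc.py 80 .036 .198
```

```text
t 12.8 tcp [ 0.5401 -0.1866  0.1984] gap 0.0 F [-2.51  3.15  8.83] M [0.62 0.49 0.11]
j [-0.44  0.43  1.5  -0.    1.21 -2.01]
[[-0.     0.001  1.   ]
 [-0.     1.    -0.001]
 [-1.    -0.    -0.   ]]
r 0.036 phi -128.3
scene px [171.7 317.7] n 116 r 0.0324 turn deg mod360 292.1893696159002
[ 0.04 -0.27  0.43]
[ 0.04 -0.48  0.88]
[ 0.04 -0.62  1.36]
[ 0.04 -0.7   1.86]
[ 0.04 -0.71  2.36]
[ 0.04 -0.65  2.86]
[ 0.04 -0.52  3.34]
[ 0.04 -0.32  3.81]
[ 0.04 -0.06  4.24]
[0.04 0.26 4.63]
w [-0.001  0.001  0.001]
```

652°. In this sector an 80° arc should give about 60°.

Request:
step_arm:
  commands:
    - {"tx": 0.1, "ty": -0.27, "tz": 0.43, "wx": 0, "wy": 0, "wz": 0, "hand": 1}
    - {"tx": 0.1, "ty": -0.48, "tz": 0.88, "wx": 0, "wy": 0, "wz": 0, "hand": 1}
    - {"tx": 0.12, "ty": -0.62, "tz": 1.36, "wx": 0, "wy": 0, "wz": 0, "hand": 1}
    - {"tx": 0.12, "ty": -0.7, "tz": 1.86, "wx": 0, "wy": 0, "wz": 0, "hand": 1}
    - {"tx": 0.12, "ty": -0.71, "tz": 2.36, "wx": 0, "wy": 0, "wz": 0, "hand": 1}
    - {"tx": 0.12, "ty": -0.65, "tz": 2.86, "wx": 0, "wy": 0, "wz": 0, "hand": 1}
    - {"tx": 0.12, "ty": -0.52, "tz": 3.34, "wx": 0, "wy": 0, "wz": 0, "hand": 1}
    - {"tx": 0.12, "ty": -0.32, "tz": 3.81, "wx": 0, "wy": 0, "wz": 0, "hand": 1}
    - {"tx": 0.12, "ty": -0.06, "tz": 4.24, "wx": 0, "wy": 0, "wz": 0, "hand": 1}
    - {"tx": 0.12, "ty": 0.26, "tz": 4.63, "wx": 0, "wy": 0, "wz": 0, "hand": 1}

```text
t: 13.85
tcp_pos: [0.5877, -0.1856, 0.1981]
tool_rot: [-0.896, 1.567, -0.897]
contact_force: [-1.2, -5.1, 8.9]
finger_gap: 0.0002
```

```bash
python3 where.py; python3 mark.py pics/m10.png; python3 arc.py 12 .036 .198
```

```text
t 13.85 tcp [ 0.5877 -0.1856  0.1981] gap 0.0002 F [-1.25 -5.11  8.93] M [-0.86  0.53  0.06]
j [-0.4   0.49  1.39 -0.    1.25 -1.97]
[[ 0.002  0.001  1.   ]
 [-0.003  1.    -0.001]
 [-1.    -0.003  0.002]]
r 0.0372 phi -47.1
scene px [194.4 328.1] n 27 r 0.0437 turn deg mod360 351.7258871732099
[ 0.02  0.15 -0.04]
[0.02 0.2  0.01]
[0.02 0.26 0.07]
[0.02 0.31 0.12]
[0.02 0.37 0.16]
[0.02 0.43 0.21]
[0.02 0.49 0.26]
[0.02 0.55 0.3 ]
[0.02 0.61 0.35]
[0.02 0.67 0.39]
w [-0.001  0.003  0.003]
```

View pics/m10.png

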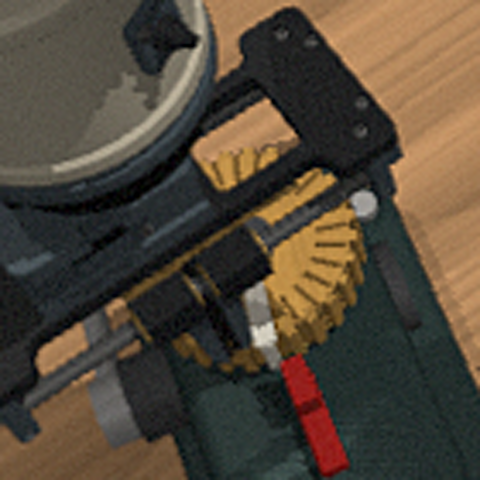

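The mark (262,335) stands about 8° short of the pointer tip (285,365). A small nudge, then straight up.

Request:
step_arm:
  commands:
    - {"tx": 0.05, "ty": 0.2, "tz": 0.0, "wx": 0, "wy": 0, "wz": 0, "hand": 1}
    - {"tx": 0.05, "ty": 0.35, "tz": 0.1, "wx": 0, "wy": 0, "wz": 0, "hand": 1}
    - {"tx": 0.05, "ty": 0.5, "tz": 0.2, "wx": 0, "wy": 0, "wz": 0, "hand": 1}
    - {"tx": 0.05, "ty": 0.6, "tz": 0.3, "wx": 0, "wy": 0, "wz": 0, "hand": 1}
    - {"tx": 0.05, "ty": 0.6, "tz": 0.3, "wx": 0, "wy": 0, "wz": 0, "hand": 1}
    - {"tx": -0.5, "ty": 0.6, "tz": 0.3, "wx": 0, "wy": 0, "wz": 0, "hand": 1}
    - {"tx": -1.5, "ty": 0.6, "tz": 0.3, "wx": 0, "wy": 0, "wz": 0, "hand": 1}
    - {"tx": -3.5, "ty": 0.6, "tz": 0.3, "wx": 0, "wy": 0, "wz": 0, "hand": 1}
    - {"tx": -5.5, "ty": 0.6, "tz": 0.3, "wx": 0, "wy": 0, "wz": 0, "hand": 1}
    - {"tx": -6.5, "ty": 0.6, "tz": 0.3, "wx": 0, "wy": 0, "wz": 0, "hand": 1}

```text
t: 14.9
tcp_pos: [0.5917, -0.1791, 0.2653]
tool_rot: [-0.618, 1.565, -0.619]
contact_force: [0.8, -0.3, -0.3]
finger_gap: 0.0002
```

Request:
step_arm:
  commands:
    - {"tx": -1, "ty": 1, "tz": -3, "wx": 0, "wy": 0, "wz": 0, "hand": 1}
    - {"tx": -1, "ty": 3, "tz": -6, "wx": 0, "wy": 0, "wz": 0, "hand": 1}
    - {"tx": -1, "ty": 6, "tz": -9, "wx": 0, "wy": 0, "wz": 0, "hand": 1}
    - {"tx": -1, "ty": 9, "tz": -12, "wx": 0, "wy": 0, "wz": 0, "hand": 1}
    - {"tx": -1, "ty": 12, "tz": -14, "wx": 0, "wy": 0, "wz": 0, "hand": 1}
    - {"tx": -1, "ty": 15, "tz": -14, "wx": 0, "wy": 0, "wz": 0, "hand": 1}
    - {"tx": -1, "ty": 18, "tz": -14, "wx": 0, "wy": 0, "wz": 0, "hand": 1}
    - {"tx": -1, "ty": 20, "tz": -14, "wx": 0, "wy": 0, "wz": 0, "hand": 1}
    - {"tx": -1, "ty": 20, "tz": -14, "wx": 0, "wy": 0, "wz": 0, "hand": 1}
    - {"tx": -1, "ty": 20, "tz": -14, "wx": 0, "wy": 0, "wz": 0, "hand": 1}

```text
t: 15.9
tcp_pos: [0.4517, 0.0212, 0.2739]
tool_rot: [-0.654, 1.565, -0.654]
contact_force: [-0.0, -0.2, -0.1]
finger_gap: 0.0004
```

```bash
python3 where.py
python3 - <<'E'
from h import *
s=imaging.snapshot("scene");t=imaging.snapshot("top")
a=s["pixels"][200:420,90:310,::-1]; b=t["pixels"][160:340,360:540,::-1]
cv2.imwrite("pics/f.png",np.hstack([cv2.resize(a,(400,400)),cv2.resize(b,(400,400))]))
E
sed -i 's/^mark("scene",save/mark("scene",z=.203,save/' mark.py; python3 mark.py; python3 -c "
from mark import *
mark('top',z=.203)"
```

```text
t 15.9 tcp [0.4517 0.0212 0.2739] gap 0.0004 F [-0.01 -0.19 -0.09] M [0.08 0.06 0.06]
j [-0.08  0.18  1.66 -0.    1.29 -1.65]
[[ 0.005 -0.     1.   ]
 [-0.004  1.     0.   ]
 [-1.    -0.004  0.005]]
r 0.2109 phi 121.7
scene px [195.9 318.5] n 117 r 0.0321 turn deg mod360 1.9526446842032712
scene px [195.9 318.5] n 117 r 0.0321 turn deg mod360 1.9526446842032712
top px [454.8 224.2] n 88 r 0.0322 turn deg mod360 2.308818029513139
```

View pics/f.png

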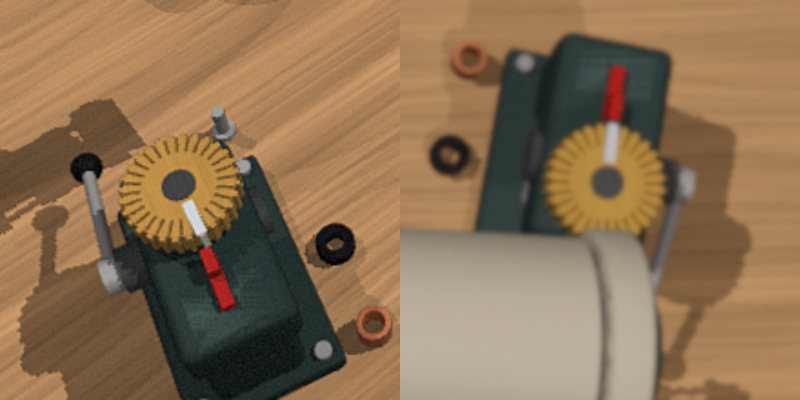

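The mark (195,215) lines up with the pointer (205,255) at the second return, with the finger clear. The crank, pin, spacer and bushing are where they were.

```bash
python3 -c "
from bench import arm
print(arm.close_job())"
```

```text
the job is handed in; nothing more can be done
None
```

I turned the collar two full turns anticlockwise with the closed fingertip pressed about 4 to 5 mm down. The finger is off and clear, and I handed the job in at about 16 s.

- **Collar:** my last mark readings were 2.0° past the pointer (scene view) and 2.3° past (top view), about 722° in total. The limit is 35° either way. I counted turns from pictures after each arc. The gripper hid the mark in two of them, but the readings before and after were consistent.
- **Slip:** the collar turned less than the finger did, about 80% of its travel. I corrected for this from the pictures and did a small final nudge.
- **Loose parts and crank:** in the last picture the crank lever, bushing, pin and spacer look unmoved. I checked this by eye and did not measure it. The force reading with the finger lifted away was about zero.
- **Refused call:** my first move call was refused because a row left out some of its fields. Nothing moved.

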